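# Clamp a brass instrument tube in the repair fixture

## Task

On the bench a brass tube lies in the V-blocks of a clamping fixture, short of the steel end stop. Push the tube lengthwise until its end is fully home against the stop, then push the toggle clamp's upright handle over, away from the tube, past its dead point until it snaps down and stays locked with the clamp's foot on the tube. Only push with the fingers: do not grip or lift anything, and do not disturb the oil bottle, the wire spool or the screwdriver.

Things in the scene. Friction and masses are not known exactly. Their poses are not given: they have to be found in the camera images.
- fixture: Fixed aluminium base plate 150 x 270 x 15 mm carrying V-blocks, stop and clamp, turned up to 30 deg. Origin: centre of its underside; x across the tube (roughly away from the robot), y along the tube towards the stop, z up. Two wooden V-blocks 30 mm wide, at y = -85 and +50 mm, tops 45 mm above the bench, hold the tube's axis at x = +35 mm, 45 mm above the bench.
- tube: Loose brass tube, steel ferrule at each end, 22 mm diameter, 240 mm long, about 150 g. Origin: on its axis at mid length; its y points along it to the stop, x and z turn as it rolls. Starts 15 to 50 mm short of the stop; its other end sticks out free past the V-block, there to be pushed. Home against the stop its origin is at y = 0 in the fixture's frame.
- stop_face (a point): Point on the steel end stop's face where the tube's axis meets it (fixture x = +35, y = +120 mm, 45 mm above the bench). Axes as the fixture's. The stop is 50 mm wide, 14 mm thick, and 75 mm high above the bench.
- handle_grip (a point): Middle of the handle's black rubber grip (round, 22 mm diameter, 68 mm long), on its centre line, 96 mm from the pivot. It turns with the handle. Open, the handle leans 10 deg from upright towards the tube, its top 198 mm above the bench; to lock it swings towards the fixture's -x (away from the tube) to 70 deg from upright, its top then about 125 mm above the bench.
- handle (a joint): Angle of the clamp handle, rad: 0 open (as it starts), growing as it goes over towards the fixture's -x, 1.4 locked at its stop. Over-centre spring: below the dead point at about 0.5 it springs back to 0, beyond it it snaps to 1.4 by itself and stays. It takes about 4 N on the grip at first, less towards the dead point.
- clamp_arm: Steel clamp arm 14 mm wide, 59 mm long, with a sprung rubber foot (18 mm diameter) at its end, geared to the handle. Origin: its hinge, at fixture x = -12, y = 0, 70 mm above the bench. Open, it points up at 40 deg over the tube, highest point about 120 mm above the bench; with the handle locked it lies level and the foot presses the tube's top with some newtons.
- oil_bottle: White plastic oil bottle, 44 mm diameter, 120 mm high, standing beyond the fixture; origin at the centre of its underside. Leave it alone.
- wire_spool: Spool of binding wire with black flanges, 64 mm diameter, 70 mm high, standing beyond the fixture; origin at the centre of its underside. Leave it alone.
- screwdriver: Screwdriver about 170 mm long lying on the bench past the end-stop side of the fixture; origin at the underside of its middle, x along it. Leave it alone.
- handle_pivot (a point): The handle's pivot, at fixture x = -35, y = 0, 70 mm above the bench; the axis runs along y. Axes as the fixture's. The clamp's steel cheeks stand around it: 30 mm wide, up to 79 mm high, from fixture x = -53 to -3 mm.
There are look-alikes about, which are no part of the job. Several things have the shape of the tube; the one meant has the colours described above.

How it is judged (in metres and radians):
On the way, in this order (a step that is already met when the one before it is completed fails the run):
1. the tube is home against the stop while the clamp is still open (y of tube in the frame of fixture above -0.003 m and value of joint handle below 0.4 rad), for 0.2 s.
2. the handle has snapped over into lock (value of joint handle above 1.3 rad), for 0.2 s.
At the end, for the whole second after the job is handed in: The handle is locked (over 1.3 rad), the tube lies straight in the V-blocks with its end within 3 mm of the stop, at rest, and the clamp's foot presses on it with more than 1 N (value of joint handle above 1.3 rad and y of tube in the frame of fixture between -0.003 and 0.003 m and x of tube in the frame of fixture between 0.032 and 0.038 m and angle between the y axis of tube and the y axis of fixture, either way round below 0.05 rad and contact force between clamp_arm and tube above 1 N and linear speed of tube below 0.02 m/s); the robot touches nothing.
It fails at once if the tube is lifted more than 12 mm out of its V-blocks (z of tube in the frame of fixture above 0.057 m).
It fails at once if the fingers grip the tube (over 25 N on it while it is still short of the stop) (contact force between the fingers and tube above 25 N and y of tube in the frame of fixture below -0.006 m).
It fails at once if the fingers grip the handle (over 35 N on the fixture's parts before the handle is locked) (contact force between the fingers and fixture above 35 N and value of joint handle below 1.2 rad).
It fails at once if the oil bottle, the wire spool or the screwdriver is disturbed (moved over 20 mm) (distance of any of oil_bottle, wire_spool, screwdriver from where it was at the start of the episode above 0.02 m).
It also fails if it takes over 45 s, if anything falls off the work surface, if the arm or the gripper's body presses on something with over 40 N, if the wrist force passes 120 N, or if a joint passes its speed limit or range.

## Robot

A 6-joint arm with a two-finger parallel gripper is mounted at the origin on the work surface. World frame = base frame: x ahead of the robot, y to its left, z up, the work surface at z = 0. Lengths are in mm, angles in rad, forces in N, time in s.
With the tool pointing down it reaches from about 350 to 775 mm from the base axis. Payload 7.3 kg.
Tool frame: the origin (TCP) lies on the centre line of the jaws, within the pads' length; the fingertips stand 11 mm ahead of it and the grasp point (between the pads) lies 8 mm behind it; z points along the fingers, y is the line along which they close (so a half turn about z gives the same grasp; the last joint's range is limited). The gripper opens to 92 mm and grips with 3 to 60 N. Pads are 19 mm wide; open, the fingers measure 130 mm over their backs; the gripper's body (75 mm by 190 mm) begins 47 mm behind the grasp point.
Start: joints at [1.145, 0.342, 1.524, -0, 1.275, -0.146], TCP at [144.97, 504.606, 237.741] pointing down, gripper open.
Joint ranges: [-2.53, 2.53], [-0.77, 2.02], [0.04, 2.7], [-1, 4.14], [0.28, 2.66], [-3.11, 3.11]. Speed limits (rad/s): [2.57, 2.57, 3.14, 3.14, 3.14, 3.14].

## Interface

Orientations are given as [roll, pitch, yaw] about the fixed x, y, z axes, in that order (R = Rz(yaw) Ry(pitch) Rx(roll)).
In Python, from plant import bot gives the robot as it stands.
- The arm moves only by the tool step_arm, never from a script. Its argument "deltas" is a list of rows, each a list of 5 numbers: the opening, from 0 (shut) to 1 (fully open), then the shift along the tool's x, y, z each as a share of 0.5 m, from -1 to 1, then the turn about the tool's z as a share of pi/2 rad, from -1 to 1. In form: [[claw, x, y, z, turn], ...]. A call has 1 to 8 rows; each row shifts and turns the commanded pose from where the row before left it, along the tool's axes as they then stand; what a row does not reach is not made up. A row lasts 1/10 s, in which the tool goes at most 50 mm and 8.59 degrees, less where a joint would pass 70% of its speed; a pose out of reach is approached as far as the arm can. A call with a number of a shift or a turn outside -1 to 1 is refused whole. A call with a gripper value outside its range is refused whole. The fingers move at their own pace and stop on an object; the grip force is fixed at half the most. Time passes only in rows, so rows that do not move let the fingers close. It gives the time, the measured TCP pose, the force, the opening and the grip force at its end, in the units of the state.
- bot.get_obs(): the state, without advancing time (a new reading comes with each control period).
- bot.capture(name): name is "scene" or "top" or "wrist"; returns (picture, depth): 420x560x3 uint8, red, green, blue; 420x560 float32, mm along the optical axis (not along the pixel's ray), 0 where there is no reading.
- bot.camera_params(name): a dict with "fov_y" (degrees; the focal length in pixels is half the picture's height over the tangent of half this angle, whatever the lens; pixels are square), "cx", "cy" (the principal point, pixels), "k1" (the pictures are not rectified: a ray, as slopes to the right and down, at radius r is drawn at 1 + k1 r^2 times it, then the intrinsics apply), "rvec" (rotation vector, rad) and "tvec" (3), from world to camera coordinates, as OpenCV has them. Camera axes: x right, y down, z forward; pixel columns grow to the right and rows downward; lengths in mm; the calibration is good to about 2 mm. A picture is of the moment at which its call begins: read the wrist's pose just before it. camera_params takes no time and is no camera call; for the wrist camera it gives the pose at the moment of the call.
- bot.close_job(): hands the job in; it is judged then, once.
The state is a dict: "time": time; "joint_positions": joint angles; "dq": joint speeds; "tau": joint torques, N m; "tool_pos": TCP position; "tcp_rot": TCP orientation; "contact_force": force on the tool from outside, world axes, zero at the start; "moment": the same for the moment, N m; "grip_width": finger opening in mm; "finger_force": force on a finger pad.
Only numpy, scipy, OpenCV 4.12 (cv2) and the standard library are available. Lean on these libraries where they do the work, as an engineer would, in place of code of your own. Each camera call takes 0.05 s, during which the arm holds its last target. There are 200 camera calls.

## Working session

There is one attempt and no reset: what is moved stays moved. The work goes in short steps, Python scripts to look and compute and a tool call to move; the robot and the scene stay as the last step left them, time stands still between calls to the robot, and variables do not carry over. Pictures are saved under pics/ and viewed, at most 10 in all, crops included, and the job is handed in when it is done.

Besides the shell and the picture viewer there is one more tool, called after "Call:" as a command line: name --pt "numbers of a row" for each row, then --argument value for the rest. step_arm: Moves the arm, as the interface text tells. Shift numbers are shares of 0.5 m and turn numbers shares of pi/2 rad, none past 1 either way. Its arguments: {"type":"object","properties":{"deltas":{"type":"array","items":{"type":"array","items":{"type":"number","minimum":-1,"maximum":1}}}},"required":["deltas"]}

```bash
mkdir -p pics; cat > h.py <<'E'
import numpy as np, cv2
from plant import bot
def cam(n):
    p=bot.camera_params(n); f=210/np.tan(np.radians(p['fov_y'])/2)
    R=cv2.Rodrigues(np.array(p['rvec'],float))[0]; return p,f,R,np.array(p['tvec'],float).ravel()
def rays(n,uv,c=None):
    p,f,R,t=c or cam(n); uv=np.atleast_2d(np.array(uv,float))
    K=np.array([[f,0,p['cx']],[0,f,p['cy']],[0,0,1]])
    d=cv2.undistortPoints(uv[:,None],K,np.array([p['k1'],0,0,0.]))[:,0]
    d=np.c_[d,np.ones(len(d))]; return -R.T@t, d@R
def onz(n,uv,z,c=None):
    o,d=rays(n,uv,c); return o+d*((z-o[2])/d[:,2])[:,None]
def cloud(n,depth,c=None):
    v,u=np.mgrid[:420,:560]; o,d=rays(n,np.c_[u.ravel(),v.ravel()],c)
    return (o+d*depth.ravel()[:,None]).reshape(420,560,3)
E
python3 - <<'E'
from h import *
for n in('scene','top'):
    im,d=bot.capture(n); cv2.imwrite(f'pics/{n}.png',im[:,:,::-1]); np.savez(f'{n}.npz',im=im,d=d)
    p=cam(n); print(n,p[0],-p[2].T@p[3])
print(bot.get_obs())
E
```

```text
scene {'fov_y': 52.083008346418396, 'cx': 277.6252966820452, 'cy': 213.24164449890387, 'k1': 0.011292678865628795, 'rvec': array([ 2.51202053,  0.60517658, -0.17395984]), 'tvec': array([-582.68191632,  -97.33195489, 1070.420066  ])} [ 816.59758904 -321.20953775  851.3422656 ]
top {'fov_y': 54.83568816978308, 'cx': 277.9024651578497, 'cy': 213.22609678113776, 'k1': -0.11111312080515727, 'rvec': array([ 2.0622173 , -2.15691636,  0.22313312]), 'tvec': array([122.00500864, 622.34681022, 739.14508823])} [458.64844944  97.58406643 853.61301863]
{'time': 0.1, 'joint_positions': array([ 1.14498067e+00,  3.42671179e-01,  1.52490341e+00,  1.78855262e-05,
        1.27540289e+00, -1.46001468e-01]), 'dq': array([ 0.00131942, -0.00252257, -0.00072058,  0.00033246,  0.00094809,
       -0.00029812]), 'tau': array([ 1.54007334e-04, -4.32015359e+01, -2.44688988e+01,  7.18233478e-02,
        5.27624774e-02, -2.94422910e-05]), 'tool_pos': array([144.82525657, 504.27549199, 237.11135105]), 'tcp_rot': array([-3.14022506e+00, -2.18389591e-04,  2.86177309e+00]), 'contact_force': array([-0.50457461,  0.47808008,  0.08480672]), 'moment': array([0.00429647, 0.00067267, 0.05981403]), 'finger_force': 0.0, 'grip_width': 91.77509184720914}
```

View pics/top.png

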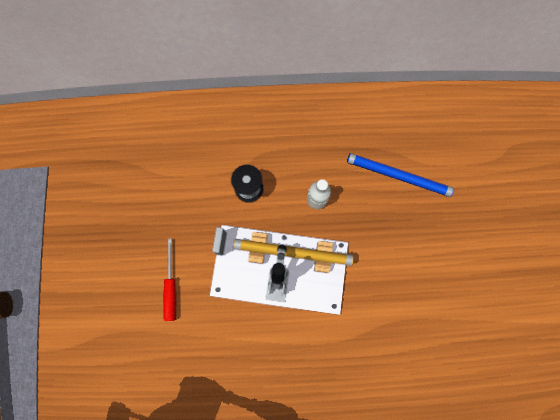

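View pics/scene.png

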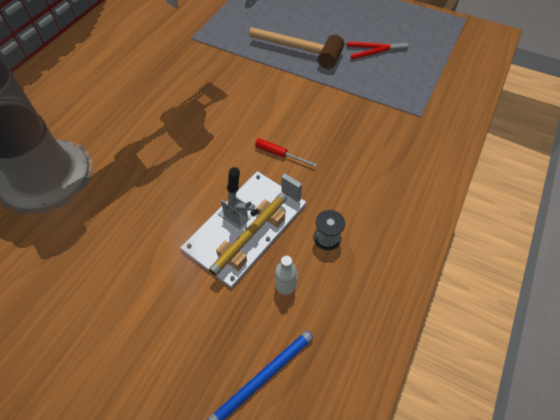

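Top view: brass tube with grey ferrules runs from (237,245) to (352,260) in the V-blocks. The stop is at (219,240), the black grip at (278,270), the spool at (247,183), the bottle at (319,193) and the screwdriver at (170,280). There are two tube-shaped candidates: brass at (295,252) and blue at (400,175). The brass one fits, by its colour and because it lies in the fixture. I'll measure it and confirm in a crop.

```bash
python3 - <<'E'
from h import *
z=np.load('top.npz'); im,d=z['im'],z['d']; P=cloud('top',d)
hsv=cv2.cvtColor(im,cv2.COLOR_RGB2HSV)
# plate: bright, low saturation, height 15
h=P[:,:,2]; m=((hsv[...,1]<60)&(hsv[...,2]>150)).astype(np.uint8); m[:215]=0;m[325:]=0;m[:,:205]=0;m[:,360:]=0
pts=np.argwhere(m)[:,::-1].astype(np.float32)
print('plate z',np.median(h[m>0]))
w=onz('top',pts,15)[:,:2].astype(np.float32)
r=cv2.minAreaRect(cv2.convexHull(w)); print('rect',r); print(cv2.boxPoints(r))
# tube points by height
x,y=P[...,0],P[...,1]
b=(hsv[...,0]>12)&(hsv[...,0]<30)&(hsv[...,1]>150)
roi=np.zeros_like(b);roi[225:285,210:362]=1
t=roi&(h>46)&(h<62)&(d>0)
n,l,s,c=cv2.connectedComponentsWithStats(t.astype(np.uint8))
for i in range(1,n):
    if s[i,4]>30:print(s[i],P[l==i].min(0),P[l==i].max(0))
cr=cv2.resize(im[215:325,200:365],None,fx=4.8,fy=4.8,interpolation=cv2.INTER_CUBIC)
cv2.imwrite('pics/crop.png',cr[:,:,::-1])
E
```

```text
plate z 13.917178324073461
rect ((521.256591796875, 95.1124267578125), (291.3153076171875, 150.0669403076172), 79.36170959472656)
[[420.6232   -34.18991 ]
 [568.11084  -61.893494]
 [621.89     224.41476 ]
 [474.40234  252.11835 ]]
[219 230   7  25  34] [552.78085177 202.53994587  46.52660391] [599.47651909 215.16684003  61.98276363]
[233 239  46  17 459] [546.36020957  96.5708179   46.08932537] [581.94103457 186.44980369  60.02263554]
[285 246  69  19 691] [521.35736803 -51.46851337  46.01815618] [563.43033238  83.57976759  58.05343832]
```

View pics/crop.png

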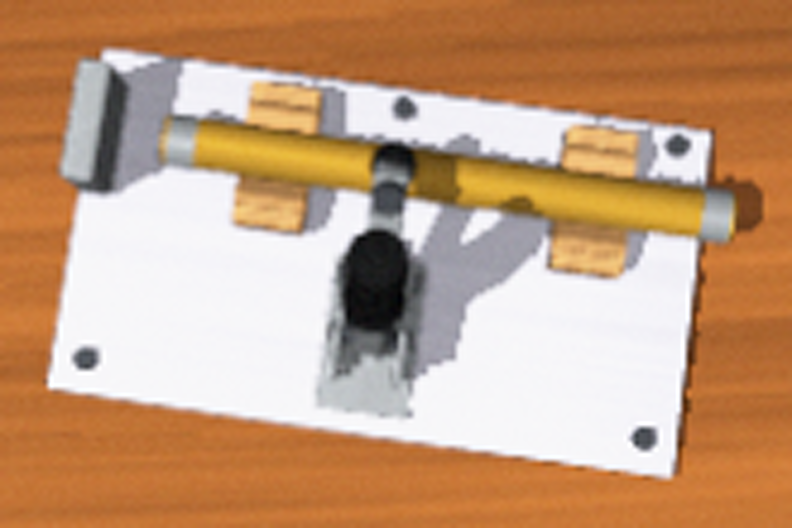

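The crop confirms it: a brass tube with grey ferrules in the wooden V-blocks, its free end at crop (735,213) and its stop-side end at (165,140). The plate corners are (48,387), (672,478), (711,130) and (105,50).

```bash
python3 - <<'E'
from h import *
c=lambda q:(np.array(q)+.5)/4.8-.5+[200,215]
BL,BR,TR,TL=onz('top',c([[48,387],[672,478],[711,130],[105,49]]),15)
L=np.linalg.norm
print('sizes',L(BL-BR),L(TR-BR),L(TL-TR),L(TL-BL)); print('centre',(BL+BR+TR+TL)/4,(BL+TR)/2,(BR+TL)/2)
z=np.load('top.npz'); d=z['d']; P=cloud('top',d); v,u=np.mgrid[:420,:560]
t=(P[...,2]>52)&(P[...,2]<59)&(u>231)&(u<356)&(v>236)&(v<267)
q=P[t]; vx,vy,x0,y0=cv2.fitLine(q[:,:2].astype(np.float32),cv2.DIST_HUBER,0,.01,.01).ravel()
a=np.array([vx,vy]); a*=np.sign(a[1]); s=(q[:,:2]-[x0,y0])@a
print('tube',a,'yaw',np.degrees(np.arctan2(-a[0],a[1])),'ends',[x0,y0]+a*s.min(),[x0,y0]+a*s.max(),np.ptp(s),np.percentile(q[:,2],95))
# ends by ray at axis height
print('ends rays z45',onz('top',c([[737,213],[163,140]]),45))
ex=np.array([a[1],-a[0]])
for n,p in zip(('BL','BR','TR','TL'),(BL,BR,TR,TL)): print(n,'along',(p[:2]-[x0,y0])@a,'x',(p[:2]-[x0,y0])@ex)
g=(P[...,2]>120)&(P[...,2]<205)&(u>262)&(u<300)&(v>250)&(v<300); gp=P[g]
print('grip n',g.sum(),gp.max(0),gp.min(0))
for lo in(120,150,170,185):
    k=gp[(gp[:,2]>lo)&(gp[:,2]<lo+20)]
    if len(k):print(lo,k.mean(0),len(k))
E
```

```text
sizes 267.70532968617056 149.94970056114383 267.7842685428146 148.1132680471169
centre [521.34954905  95.824437    15.        ] [521.79733849  95.72133975  15.        ] [520.9017596   95.92753425  15.        ]
tube [0.17959206 0.98374116] yaw -10.345999 ends [528.87330342 -50.65866798] [572.12029268 186.23289628] 240.80680252407726 56.37278217124066
ends rays z45 [[531.25156529 -52.54408953  45.        ]
 [572.89138371 185.91844837  45.        ]]
BL along 157.2383147515023 x -107.39527746938867
BR along -110.46188556925242 x -109.05215697201658
TR along -111.12690809445289 x 40.89606781518478
TL along 156.65729853172476 x 40.71684989739794
grip n 251 [517.31710276 113.44194728 200.51411949] [487.17070688  88.681517   132.48302006]
120 [490.93462082 101.60633382 135.7696849 ] 25
150 [493.54305403 101.67387163 159.77240249] 34
170 [497.31060556 100.58010303 180.24600816] 38
185 [506.64520772  99.14715346 195.65211786] 149
```

The tube needs about 22 mm of travel and the fixture yaw is about -10.3 deg. First I'll turn the tool so that tool x points along the tube, with the fingers shut.

Call:
step_arm --pt "0 0 0 0 0.095" --pt "0 0 0 0 0.095" --pt "0 0 0 0 0.095" --pt "0 0 0 0 0.095" --pt "0 0 0 0 0.095" --pt "0 0 0 0 0.095" --pt "0 0 0 0 0.095" --pt "0 0 0 0 0.095"

```text
time: 0.9
tool_pos: [144.9, 504.4, 237.3]
tcp_rot: [-3.141, 0.001, 1.662]
contact_force: [0.2, 0.1, -1.0]
grip_width: 32.5
finger_force: 0.0
```

Call:
step_arm --pt "0 0 0 0 0.088" --pt "0 0 0 0 0.088" --pt "0 0 0 0 0"

```text
time: 1.2
tool_pos: [144.9, 504.4, 237.4]
tcp_rot: [-3.141, 0.001, 1.39]
contact_force: [0.0, -0.4, 0.3]
grip_width: 8.0
finger_force: 0.0
```

Call:
step_arm --pt "0 -0.052 0.048 0 0" --pt "0 -0.052 0.048 0 0" --pt "0 -0.052 0.048 0 0" --pt "0 -0.052 0.048 0 0" --pt "0 -0.052 0.048 0 0" --pt "0 -0.052 0.048 0 0" --pt "0 -0.052 0.048 0 0" --pt "0 -0.052 0.048 0 0"

```text
time: 2.0
tool_pos: [297.2, 264.4, 237.7]
tcp_rot: [3.142, -0.0, 1.396]
contact_force: [0.9, 0.7, 0.1]
grip_width: 0.1
finger_force: 0.0
```

Call:
step_arm --pt "0 -0.052 0.048 0 0" --pt "0 -0.052 0.048 0 0" --pt "0 -0.052 0.048 0 0" --pt "0 -0.052 0.048 0 0" --pt "0 -0.052 0.048 0 0" --pt "0 -0.052 0.048 0 0" --pt "0 -0.052 0.048 0 0" --pt "0 -0.052 0.048 0 0"

```text
time: 2.8
tool_pos: [449.1, 25.4, 237.6]
tcp_rot: [-3.141, -0.0, 1.396]
contact_force: [-0.5, -0.2, 0.3]
grip_width: 0.5
finger_force: 0.0
```

Call:
step_arm --pt "0 -0.052 0.048 0 0" --pt "0 -0.052 0.048 0 0" --pt "0 -0.052 0.048 0 0" --pt "0 -0.052 0.048 0 0" --pt "0 0 0 0 0"

```text
time: 3.3
tool_pos: [526.1, -96.0, 237.0]
tcp_rot: [3.141, 0.001, 1.392]
contact_force: [0.7, -0.2, -0.5]
grip_width: 0.4
finger_force: 0.0
```

Call:
step_arm --pt "0 0 -0.01 0.07 0" --pt "0 0 0 0.08 0" --pt "0 0 0 0.08 0" --pt "0 0 0 0.08 0" --pt "0 0 0 0.05 0" --pt "0 0 0 0.028 0" --pt "0 0 0 0 0"

```text
time: 4.0
tool_pos: [517.8, -90.6, 41.7]
tcp_rot: [-3.136, -0.001, 1.395]
contact_force: [0.1, 0.5, -0.5]
grip_width: 0.7
finger_force: 0.0
```

```bash
python3 - <<'E'
from h import *
im,d=bot.capture('scene'); cv2.imwrite('pics/s2.png',cv2.resize(im[150:300,160:360],None,fx=4,fy=4)[:,:,::-1])
print(bot.get_obs()['tool_pos'])
E
```

```text
[518.814282   -91.01306938  43.10026358]
```

View pics/s2.png

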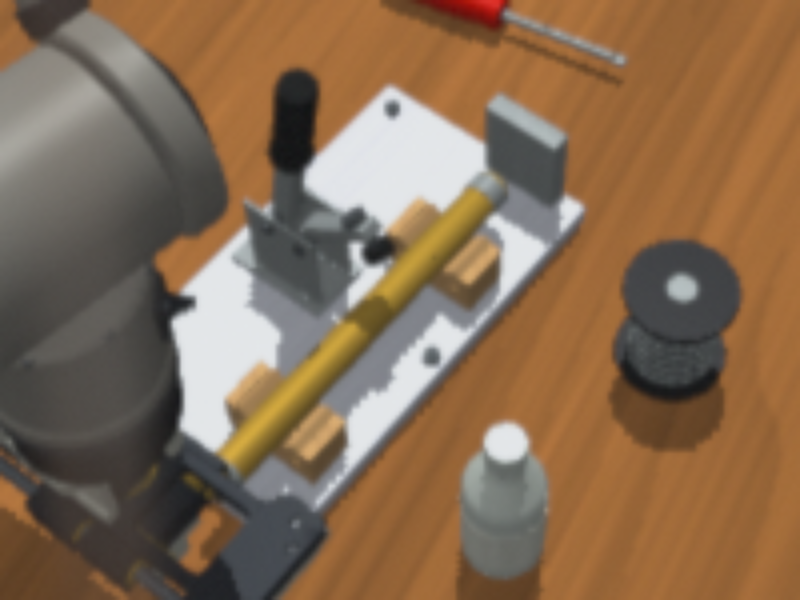

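The tube, clamp and surroundings are undisturbed, with the fingers behind the tube's free end at crop (235,465). Next I approach and push slowly.

Call:
step_arm --pt "0 0.02 0 0 0" --pt "0 0.02 0 0 0" --pt "0 0.012 0 0 0" --pt "0 0.006 0 0 0" --pt "0 0.006 0 0 0" --pt "0 0.006 0 0 0" --pt "0 0.006 0 0 0" --pt "0 0.006 0 0 0"

```text
time: 4.85
tool_pos: [527.2, -51.7, 43.9]
tcp_rot: [3.141, 0.0, 1.391]
contact_force: [-0.8, -5.2, 2.3]
grip_width: 0.2
finger_force: 2.2
```

Call:
step_arm --pt "0 0.006 0 0 0" --pt "0 0.006 0 0 0" --pt "0 0.004 0 0 0" --pt "0 0.002 0 0 0" --pt "0 0 0 0 0"

```text
time: 5.35
tool_pos: [528.8, -42.3, 43.7]
tcp_rot: [3.141, -0.0, 1.392]
contact_force: [1.4, -2.2, 0.6]
grip_width: 0.7
finger_force: 1.0
```

```bash
cat > gap.py <<'E'
from h import *
im,d=bot.capture('top'); P=cloud('top',d); v,u=np.mgrid[:420,:560]
a=np.array([.1796,.9837]); C=np.array([521.3,95.8])
s=(P[...,:2]-C)@a; xx=(P[...,:2]-C)@[a[1],-a[0]]
t=(P[...,2]>50)&(P[...,2]<60)&(abs(xx-35)<6)&(s<118)
k=(P[...,2]>50)&(abs(xx-35)<20)&(s>100)&(P[...,2]>62)
print('tube front y',np.percentile(s[t],99.5),s[t].max(),'stop y min',np.percentile(s[k],3) if k.any() else None, 'xmean',xx[t].mean())
o=bot.get_obs(); q=o['tool_pos'][:2]-C; print('tcp fixture',q@a,q@[a[1],-a[0]],o['tool_pos'],o['contact_force'],o['time'])
cv2.imwrite('pics/gap.png',cv2.resize(im[215:325,200:365],None,fx=4.8,fy=4.8)[:,:,::-1])
E
python3 gap.py
```

```text
tube front y 115.51859151046061 116.09072818057976 stop y min 119.18967859360046 xmean 34.83467279695543
tcp fixture -134.47665352879747 32.014102258563675 [528.6408391  -42.24520507  43.62970236] [ 0.30941203 -2.45711621 -0.08654507] 5.4
```

About 4 mm remain. I'll push on in 1 mm rows, watching for the force to rise.

Call:
step_arm --pt "0 0.002 0 0 0" --pt "0 0.002 0 0 0" --pt "0 0.002 0 0 0" --pt "0 0 0 0 0"

```text
time: 5.8
tool_pos: [529.1, -39.4, 43.7]
tcp_rot: [-3.142, -0.0, 1.392]
contact_force: [2.1, -2.8, 0.2]
grip_width: 0.3
finger_force: 1.0
```

Call:
step_arm --pt "0 0.002 0 0 0" --pt "0 0.002 0 0 0" --pt "0 0 0 0 0"

```text
time: 6.1
tool_pos: [529.2, -38.9, 43.7]
tcp_rot: [-3.141, 0.002, 1.392]
contact_force: [-0.3, -10.9, 0.6]
grip_width: 0.6
finger_force: 5.1
```

Call:
step_arm --pt "0 0.001 0 0 0" --pt "0 0 0 0 0" --pt "0 0 0 0 0"

```text
time: 6.4
tool_pos: [529.2, -39.0, 43.7]
tcp_rot: [-3.141, 0.002, 1.392]
contact_force: [-1.8, -12.4, 0.9]
grip_width: 0.4
finger_force: 6.2
```

```bash
python3 gap.py
```

```text
tube front y 116.7579018030855 117.8924881326375 stop y min 119.02411618418043 xmean 34.77668444392822
tcp fixture -131.15563186229568 32.004986004662115 [529.22837285 -38.97642333  43.70535943] [ -1.31405713 -12.52771287   0.54189507] 6.45
```

View pics/gap.png

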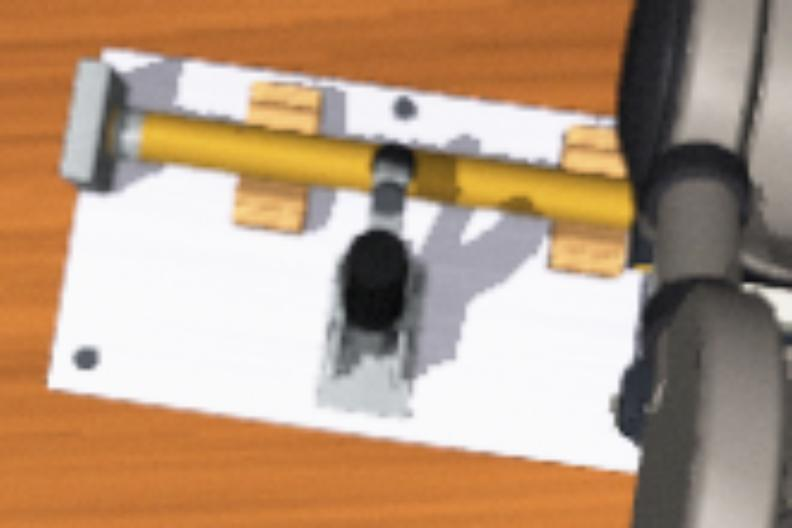

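The tube's ferrule touches the stop at crop (120,132), with 12 N and no further motion, so it is home. I retreat, rise, and go to the tube side of the handle.

Call:
step_arm --pt "0 -0.02 0 0 0" --pt "0 -0.06 0 0 0" --pt "0 0 0 -0.08 0" --pt "0 0 0 -0.08 0" --pt "0 0 0 -0.08 0" --pt "0 0 0 -0.08 0" --pt "0 0 0 -0.07 0" --pt "0 0 0 0 0"

```text
time: 7.25
tool_pos: [524.2, -76.6, 243.5]
tcp_rot: [3.133, -0.0, 1.392]
contact_force: [0.5, -0.7, 0.1]
grip_width: 0.6
finger_force: 0.0
```

Call:
step_arm --pt "0 0.06 0.01 0 0" --pt "0 0.06 0.01 0 0" --pt "0 0.06 0.01 0 0" --pt "0 0.06 0.01 0 0" --pt "0 0.06 0.01 0 0" --pt "0 0.04 0.006 0 0" --pt "0 0 0 0 0"

```text
time: 7.95
tool_pos: [579.8, 88.4, 237.1]
tcp_rot: [-3.139, -0.001, 1.395]
contact_force: [-0.5, -0.2, 0.3]
grip_width: 0.2
finger_force: 0.0
```

```bash
python3 gap.py
```

```text
tube front y 92.1795660962089 92.84368392154809 stop y min None xmean 34.92885458026571
tcp fixture 1.6674432773622598 58.89296602704658 [579.53703472  86.86238878 237.27597583] [ 0.07724113 -0.07984429  0.45100969] 8.0
```

The pose agrees: TCP at fixture x +59, y +1.7. Now I lower to TCP z 156, with the fingertips at 145, above the open clamp arm at 120.

Call:
step_arm --pt "0 0 0 0.06 0" --pt "0 -0.003 0 0.06 0" --pt "0 0 0 0.04 0" --pt "0 0 0 0 0" --pt "0 0 0 0 0"

```text
time: 8.5
tool_pos: [579.8, 83.5, 158.9]
tcp_rot: [-3.141, 0.0, 1.391]
contact_force: [-0.6, -0.2, -0.1]
grip_width: 0.2
finger_force: 0.0
```

```bash
python3 - <<'E'
from h import *
im,d=bot.capture('scene'); cv2.imwrite('pics/s3.png',cv2.resize(im[120:300,160:360],None,fx=3.2,fy=3.2)[:,:,::-1])
print(bot.get_obs()['tool_pos'])
E
```

```text
[580.41245526  83.67444287 159.7199666 ]
```

View pics/s3.png

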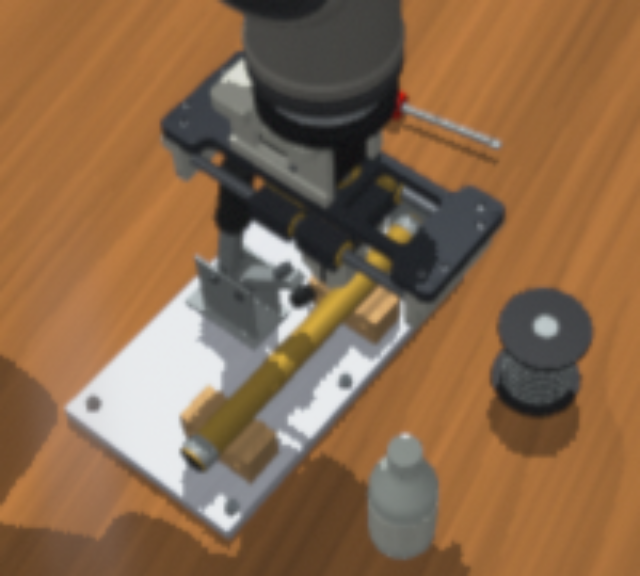

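The gripper sits above the handle with the fingers on the tube side. The bottle and spool are untouched, and the tube's free end is at crop (200,455). Push toward -x.

Call:
step_arm --pt "0 0 -0.03 0 0" --pt "0 0 -0.03 0 0" --pt "0 0 -0.012 0 0" --pt "0 0 -0.012 0 0" --pt "0 0 -0.012 0 0" --pt "0 0 -0.012 0 0"

```text
time: 9.15
tool_pos: [529.0, 93.7, 160.4]
tcp_rot: [3.135, -0.001, 1.391]
contact_force: [4.1, -1.3, 5.2]
grip_width: 0.4
finger_force: 2.7
```

Call:
step_arm --pt "0 0 -0.012 0 0" --pt "0 0 -0.012 0 0" --pt "0 0 -0.012 0 0"

```text
time: 9.45
tool_pos: [509.1, 97.2, 159.0]
tcp_rot: [3.141, -0.0, 1.391]
contact_force: [3.2, -0.5, 3.3]
grip_width: 0.3
finger_force: 1.6
```

Call:
step_arm --pt "0 0 -0.012 0 0" --pt "0 0 -0.012 0 0" --pt "0 0 -0.012 0 0" --pt "0 0 -0.012 0 0" --pt "0 0 -0.012 0 0" --pt "0 0 -0.012 0 0" --pt "0 0 0 0 0"

```text
time: 10.15
tool_pos: [472.4, 103.7, 158.4]
tcp_rot: [-3.14, 0.0, 1.392]
contact_force: [-0.4, -0.8, -0.5]
grip_width: 0.1
finger_force: 0.0
```

```bash
python3 - <<'E'
from h import *
im,d=bot.capture('scene'); cv2.imwrite('pics/s4.png',cv2.resize(im[120:300,160:360],None,fx=3.2,fy=3.2)[:,:,::-1])
o=bot.get_obs();print(o['tool_pos'],o['contact_force'])
E
```

```text
[473.11560721 103.66446406 158.62205555] [-0.06140821  0.37358838  0.0576794 ]
```

View pics/s4.png

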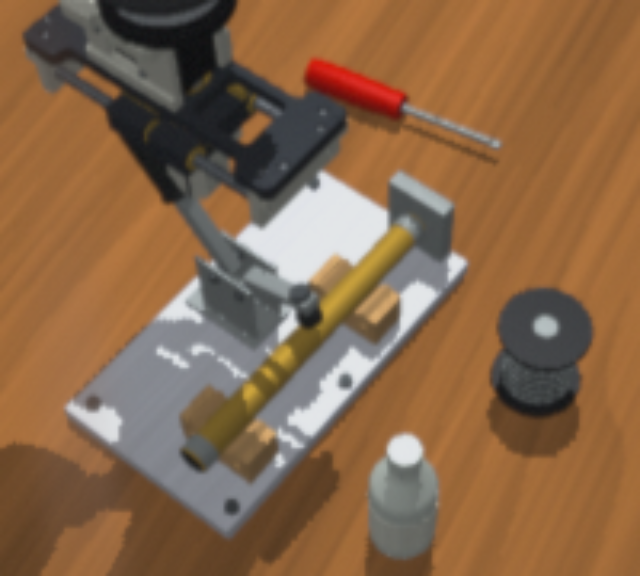

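The handle has snapped over, the clamp arm is level with its foot on the tube at crop (308,310), and there is no force on the tool. I rise clear and check.

Call:
step_arm --pt "0 0 0 -0.06 0" --pt "0 0 0 -0.08 0" --pt "0 0 0 -0.06 0" --pt "0 0 -0.08 0 0" --pt "0 0.06 -0.08 0 0" --pt "0 0.08 -0.04 0 0" --pt "0 0.08 0 0 0" --pt "0 0.08 0 0 0"

```text
time: 11.0
tool_pos: [401.7, 270.6, 259.3]
tcp_rot: [3.141, -0.001, 1.392]
contact_force: [0.8, -0.4, -0.4]
grip_width: 0.6
finger_force: 0.0
```

Call:
step_arm --pt "0 0.08 0 0 0" --pt "0 0.08 0 0 0" --pt "0 0 0 0 0" --pt "0 0 0 0 0" --pt "0 0 0 0 0"

```text
time: 11.5
tool_pos: [416.2, 346.9, 258.6]
tcp_rot: [-3.141, 0.001, 1.391]
contact_force: [-0.4, 0.7, -0.2]
grip_width: 0.7
finger_force: 0.0
```

```bash
python3 gap.py
```

```text
tube front y 116.65609654722778 117.9800648746228 stop y min 119.0919088854014 xmean 34.782310111917496
tcp fixture 227.94589652347193 -148.33252754482697 [416.31617118 346.69050745 258.80550778] [ 0.33502086 -1.37823384  0.49149533] 11.55
```

View pics/gap.png

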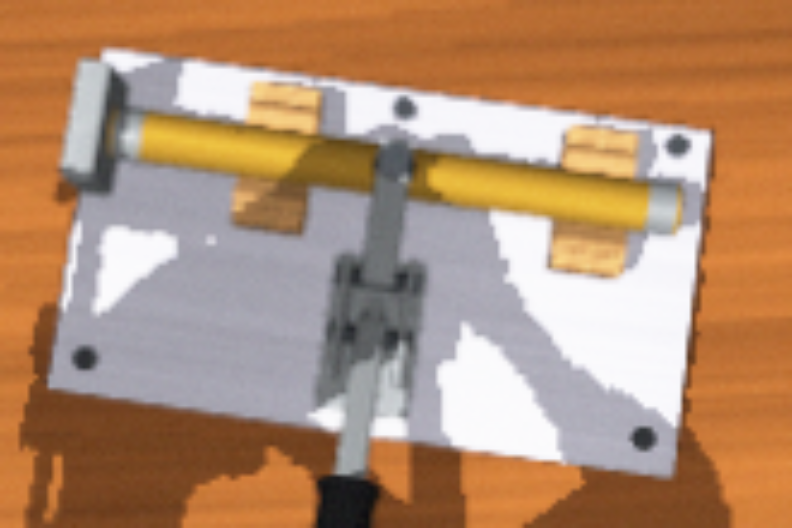

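The tube still touches the stop at crop (120,132), the foot is on it at (393,160), and the handle is down with its grip at (345,500). The arm is clear, so I hand in.

```bash
python3 -c "
from plant import bot
print(bot.close_job())"
```

```text
the job is handed in; nothing more can be done
None
```

I pushed the tube home against the stop and pushed the handle over until it snapped into lock with the foot on the tube. The bottle, spool and screwdriver were not touched, and the job is handed in; no verdict came back.

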